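Bring the bench magnifier over the rotor

TASK

The tall steel pipe adaptor stands in the way of the bench magnifier's arm: set it down upright, without dropping it, in the flat shallow tray at the left. Then swing the magnifier round until its lens is centred over the bladed rotor, and tip the lens level. The magnifier must not bump the adaptor, and neither the adaptor nor the torque driver standing at the right may be knocked over.

Things in the scene. Friction and masses are not known exactly. Their poses are not given: they have to be found in the camera images.
- magnifier: Bench magnifier, fixed to the table by a round dark foot (90 mm across, 18 mm high) with an upright post 22 mm thick. Origin under the foot's centre, on the swivel axis; z up. It carries the swing arm and the lens head. At swing_arm = 0 the arm points along this body's -x axis.
- pivot (a point): The point on the swivel axis (vertical) at the height of the arm's middle line, 133 mm above the table. A grey hub 36 mm across and 34 mm high surrounds it.
- swing_arm (a joint): Swivel of the arm about the post's vertical axis, rad: 0 = arm along the magnifier body's -x, growing counter-clockwise seen from above; range -0.8 to 1.6. Stiff: it stays where it is left; about 3 N at the arm's end move it.
- bar_point (a point): The arm is a level aluminium bar, 14 mm by 14 mm, from the hub to a fork (46 mm wide, 14 mm high) that reaches from 116 to 150 mm from the swivel axis. This point is on the bar's middle line, 110 mm from the swivel axis, just before the fork; x points back along the arm to the pivot, z up.
- lens_head (a joint): Tilt of the lens head about the level axis across the arm's end, rad: 0 = lens level, positive = outer edge raised; range -0.4 to 1.1. A stiff joint that stays where it is left; about 3 N at the outer rim move it.
- tilt_axis (a point): Point on the tilt axis, in the fork, 140 mm from the swivel axis and 133 mm above the table. Turns with the head: its -x axis points to the lens centre, its y axis is the tilt axis.
- lens_centre (a point): Centre of the round clear lens, in the middle of its thickness, 55 mm from the tilt axis and so 195 mm from the swivel axis when level. White rim of 90 mm outer and 76 mm inner diameter, 14 mm thick; z is the lens's normal, up when level; -x points to the outer edge, which is 45 mm from the centre.
- rotor: Bladed turbine rotor with two rows of aluminium blades, 68 mm in diameter, on a square dark nest (76 mm by 76 mm by 14 mm) fixed to the table; 62 mm high in all. Origin under the nest's centre, on the rotor's axis; z up.
- adaptor: Tall steel pipe adaptor, about 0.5 kg, standing upright and loose: foot flange 58 mm in diameter and 10 mm thick, tube 40 mm in diameter up to its plain top at 180 mm height, a collar 52 mm in diameter between 85 and 103 mm height. Origin under its foot's centre; z up along the tube.
- tray: Shallow square aluminium tray fixed to the table, 130 mm by 130 mm, 16 mm high, walls 4 mm thick, floor 4 mm thick. Origin under its centre; z up. It is at the left, beside a blue bin of the same outline that is 60 mm high; the two change places.
- torque_driver: Slim aluminium torque driver standing upright and loose on its grip at the right, 150 mm high, 40 mm in diameter at the foot. To be left standing. Origin under its foot's centre; z up.
Not all that is in view belongs to the job. What is shaped like the adaptor but green is not meant.

How it is judged:
On the way:
1. the adaptor stands upright on the floor of the tray, released (horizontal distance between adaptor and tray below 0.05 m and z of adaptor in the frame of tray below 0.008 m and angle between adaptor's own z axis and vertical below 0.1 rad and contact force between the fingers and adaptor below 0.5 N), for 0.2 s.
At the end, for the whole second after the job is handed in: The adaptor stands upright (within 0.1 rad) and at rest on the floor of the tray, its axis within 50 mm of the tray's centre; the lens centre is within 18 mm, seen from above, of the rotor's axis; the lens is level within 0.14 rad (8 degrees); the magnifier is at rest; the torque driver stands (horizontal distance between adaptor and tray below 0.05 m and z of adaptor in the frame of tray below 0.008 m and angle between adaptor's own z axis and vertical below 0.1 rad and linear speed of adaptor below 0.02 m/s and horizontal distance between lens_centre and rotor below 0.018 m and angle between lens_centre's own z axis and vertical below 0.14 rad and velocity of joint swing_arm between -0.05 and 0.05 rad/s and velocity of joint lens_head between -0.05 and 0.05 rad/s and angle between torque_driver's own z axis and vertical below 0.3 rad); the robot touches nothing.
It fails at once if the adaptor is knocked over (leans more than 0.6 rad) (angle between adaptor's own z axis and vertical above 0.6 rad).
It fails at once if the adaptor is dropped (falls faster than 0.6 m/s out of the fingers) (linear speed of adaptor above 0.6 m/s and contact force between the fingers and adaptor below 0.5 N).
It fails at once if the magnifier and the adaptor bump into each other (more than 3 N) (contact force between magnifier and adaptor above 3 N).
It fails at once if the torque driver is knocked over (leans more than 0.5 rad) (angle between torque_driver's own z axis and vertical above 0.5 rad).
It also fails if it takes over 72 s, if anything falls off the work surface, if the arm or the gripper's body presses on something with over 40 N, if the wrist force passes 120 N, or if a joint passes its speed limit or range.

ROBOT

A 6-joint arm with a two-finger parallel gripper is mounted at the origin on the work surface. World frame = base frame: x ahead of the robot, y to its left, z up, the work surface at z = 0. Lengths are in m, angles in rad, forces in N, time in s.
With the tool pointing down it reaches from about 0.325 to 0.775 m from the base axis. Payload 5.5 kg.
Tool frame: the origin (TCP) lies between the finger pads; the fingertips stand 8 mm ahead of it and the grasp point (between the pads) lies 11 mm behind it (tcp_to_tips is the distance from the TCP to the fingertips, in m); z points along the fingers, y is the direction in which the jaws open and shut (so a half turn about z gives the same grasp; the last joint's range is limited). The gripper opens to 88 mm and grips with 3 to 60 N. Pads are 20 mm wide; open, the fingers measure 115 mm over their backs; the gripper's body (75 mm by 178 mm) begins 61 mm behind the grasp point.
Start: joints at [1.132, 0.091, 1.231, -0, 1.82, -0.057], TCP at [0.224, 0.557, 0.231] pointing down, gripper open.
Joint ranges: [-2.87, 2.87], [-0.86, 2.18], [0.17, 2.46], [-1.51, 4.65], [0.06, 2.69], [-2.65, 2.65]. Speed limits (rad/s): [2.57, 2.57, 3.01, 3.14, 3.14, 3.14].

INTERFACE

Orientations are given as a unit quaternion [w, x, y, z].
In Python, from bench import * gives the robot as it stands. Calls block until the motion is done:
- move_to(position, orientation): joint-space move of the TCP to a pose.
- move_l(position, speed=0.15, orientation=None): straight line of the TCP; orientation=None keeps the orientation; speed is the mean speed in m/s.
- movej(angles): joint-space move.
- gripper_open() and close(): open the fingers fully, or close them until they stop; the grip force is fixed at half the most.
- hold(seconds).
- inverse_kinematics(position, orientation): joint angles nearest the present ones, or None.
- state(): the state.
- get_image(name): name is "side" or "top" or "wrist"; returns a dict with "frame" (480x640x3 uint8, blue, green, red), "depth" (480x640 float32, m along the optical axis (not along the pixel's ray), 0 where there is no reading), "camera_matrix" (3x3 intrinsics, pixels), "view" (4x4, takes a point from world to camera coordinates). Camera axes: x right, y up, looking along -z (the intrinsics and any distortion apply to the point x, -y, -z); pixel columns grow to the right and rows downward; lengths in m; the calibration is good to about 2 mm. The wrist camera is an equidistant fisheye: a pixel r from the principal point sees the ray r / f radians off the axis. A picture is of the moment at which its call begins.
A pose or a line that the arm cannot do raises IKError and nothing moves.
- job_done(): hands the job in, once; it reports no verdict.
The state is a dict: "time": time; "joint_pos": joint angles; "dq": joint speeds; "joint_torque": joint torques, N m; "ee_pos": TCP position; "ee_rot": TCP orientation; "ft_force": force on the tool from outside, world axes, zero at the start; "moment": the same for the moment, N m; "finger_gap": finger opening in m.
Only numpy, scipy, OpenCV 4.12 (cv2) and the standard library are available. Lean on these libraries where they do the work, as an engineer would, in place of code of your own. Each camera call takes 0.05 s, during which the arm holds its last target. There are 200 camera calls.

## Working session

There is one attempt and no reset: what is moved stays moved. The work goes in short steps, each a Python script; the robot and the scene stay as the last script left them, time stands still between calls to the robot, and variables do not carry over. Pictures are saved under pics/ and viewed, about 8 in all and at most 12, crops included, and the job is handed in when it is done.

```bash
mkdir -p pics; cat > h.py <<'E'
from bench import *
import numpy as np, cv2
def grab(n):
    im=get_image(n); return im
def cloud(im):
    K=np.array(im["camera_matrix"]);d=im["depth"];v,u=np.mgrid[0:480,0:640]
    x=(u-K[0,2])/K[0,0]*d;y=(v-K[1,2])/K[1,1]*d
    p=np.stack([x,-y,-d,np.ones_like(d)],-1)
    return (p@np.linalg.inv(np.array(im["view"])).T)[...,:3]
E
python3 - <<'E'
from h import *
for n in("top","side"):
    im=grab(n);cv2.imwrite(f"pics/{n}0.png",im["frame"]);np.savez(f"{n}0.npz",**im)
    print(n,im["camera_matrix"],np.round(im["view"],3), np.linalg.inv(im["view"])[:3,3],(im["depth"]>0).mean(), [k for k in im])
print(state())
E
```

```text
top [[586.80963454   0.         312.70134763]
 [  0.         586.80963454 237.20430796]
 [  0.           0.           1.        ]] [[ 0.027 -1.     0.011 -0.005]
 [ 0.995  0.028  0.097 -0.547]
 [-0.098  0.009  0.995 -1.042]
 [ 0.     0.     0.     1.   ]] [0.44253396 0.01907689 1.09067562] 0.995830078125 ['frame', 'depth', 'camera_matrix', 'view']
side [[489.12837654   0.         319.6530326 ]
 [  0.         489.12837654 242.50818187]
 [  0.           0.           1.        ]] [[ 0.775 -0.632 -0.01  -0.436]
 [ 0.362  0.43   0.827 -0.291]
 [-0.519 -0.645  0.561 -0.702]
 [ 0.     0.     0.     1.   ]] [ 0.07836339 -0.60303198  0.63016147] 0.995830078125 ['frame', 'depth', 'camera_matrix', 'view']
{'time': 0.1, 'joint_pos': array([ 1.13227520e+00,  9.17766565e-02,  1.23176043e+00,  1.13208784e-05,
        1.81979506e+00, -5.66739865e-02]), 'dq': array([ 4.00473921e-04,  1.93835853e-03, -2.68658441e-03,  1.77272287e-04,
        1.49304226e-03, -5.16877700e-05]), 'joint_torque': array([ 1.81114679e-03, -4.47861028e+01, -4.07567775e+01,  6.99879485e-02,
        2.85524782e-02, -1.01458013e-04]), 'ee_pos': array([0.22345817, 0.5565659 , 0.22962692]), 'ee_rot': array([-2.18472844e-04,  1.89764327e-01,  9.81829284e-01, -8.41876173e-04]), 'ft_force': array([ 0.21230449,  0.04912456, -0.73380675]), 'moment': array([-0.00995071,  0.00119398, -0.05697386]), 'finger_gap': 0.08730593154281162}
```

View pics/top0.png

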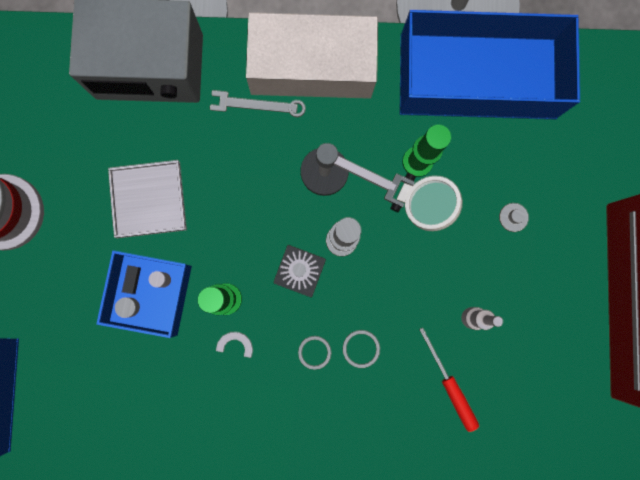

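View pics/side0.png

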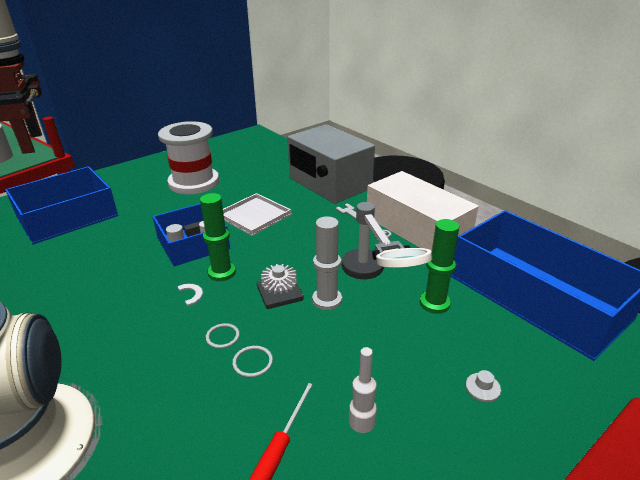

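The grey adaptor is at top-view (348,231) and side (327,262). The two same-shaped green parts, top (425,150) and (220,299), are the decoys. The tray is the flat aluminium square at top (148,198), and the bin at (143,295) is blue and deep. The torque driver is at (480,319), the rotor at (299,270), the magnifier foot at (325,172) and the lens at (433,203).

```bash
python3 - <<'E'
import numpy as np,cv2
exec(open('h.py').read().replace("from bench import *",""))
T=dict(np.load("top0.npz"));S=dict(np.load("side0.npz"))
C={'top':cloud(T),'side':cloud(S)}
def sel(n,box,zr,col=None):
    P=C[n];F=(T if n=='top' else S)["frame"];m=np.zeros((480,640),bool);u0,v0,u1,v1=box
    m[v0:v1,u0:u1]=1
    m&=(P[...,2]>zr[0])&(P[...,2]<zr[1])
    if col=='grey': m&=cv2.cvtColor(F,cv2.COLOR_BGR2HSV)[...,1]<70
    return m
def rep(lbl,n,box,zr,col=None):
    m=sel(n,box,zr,col);q=C[n][m];
    if len(q)<5: print(lbl,len(q));return
    c,r=cv2.minEnclosingCircle(q[:,:2].astype(np.float32));rr=cv2.minAreaRect(q[:,:2].astype(np.float32))
    print(lbl,n,len(q),"mean",q.mean(0).round(4),"circ",np.round(c,4),round(r,4),"rect",np.round(rr[0],4),np.round(rr[1],4),round(rr[2],1))
print("table z",np.median(C['top'][380:470,100:300,2]),np.median(C['side'][320:380,100:200,2]))
rep("adapt top",'top',(325,205,370,260),(.172,.19),'grey')
rep("adapt top",'side',(305,210,350,315),(.172,.19),'grey')
rep("adapt collar",'top',(325,205,370,260),(.098,.108),'grey')
rep("adapt foot",'top',(325,205,370,260),(.006,.015),'grey')
rep("tray",'top',(100,155,195,245),(.008,.03),'grey')
rep("trayall",'top',(100,155,195,245),(.003,.03),'grey')
rep("tray",'side',(215,190,300,235),(.01,.03),'grey')
rep("nest",'top',(270,240,330,300),(.009,.019))
rep("rotor",'top',(270,240,330,300),(.03,.08))
rep("foot",'top',(295,140,355,200),(.012,.024))
rep("hub",'top',(310,140,345,170),(.142,.16))
rep("fork/bar",'top',(340,150,412,215),(.12,.155),'grey')
rep("lens",'top',(395,170,470,240),(.08,.22))
rep("driver",'top',(460,300,510,335),(.135,.16))
rep("driverfoot",'top',(460,300,510,335),(.01,.08))
m=sel('top',(340,150,475,240),(.09,.25));q=C['top'][m]
for v,u in [(203,407),(203,460),(178,433),(228,433),(203,433),(192,400),(175,365)]: print(u,v,C['top'][v,u].round(4))
img=T["frame"][100:340,280:520];cv2.imwrite("pics/c1.png",cv2.resize(img,None,fx=2.5,fy=2.5,interpolation=cv2.INTER_CUBIC))
E
```

```text
table z 0.0011321426615031882 0.00038052206599775706
adapt top top 514 mean [ 0.5444 -0.043   0.1807] circ [ 0.5445 -0.0432] 0.02 rect [ 0.5445 -0.0431] [0.0385 0.0392] 63.9
adapt top side 283 mean [ 0.541  -0.0479  0.1788] circ [ 0.5437 -0.0445] 0.0211 rect [ 0.5437 -0.0447] [0.0409 0.0367] 49.5
adapt collar top 190 mean [ 0.5344 -0.0367  0.102 ] circ [ 0.544  -0.0427] 0.0257 rect [ 0.5385 -0.0397] [0.0507 0.0375] 61.1
adapt foot top 156 mean [ 0.53   -0.0344  0.0117] circ [ 0.5446 -0.043 ] 0.0287 rect [ 0.5334 -0.0364] [0.057  0.0309] 59.7
tray top 1105 mean [0.6121 0.3203 0.0137] circ [0.6121 0.3195] 0.0908 rect [0.6115 0.3193] [0.1308 0.1314] 8.3
trayall top 4345 mean [0.6119 0.3209 0.0074] circ [0.6125 0.3192] 0.0912 rect [0.6135 0.3196] [0.1346 0.1314] 8.4
tray side 388 mean [0.6134 0.3091 0.0141] circ [0.6104 0.3159] 0.0896 rect [0.6108 0.3183] [0.1348 0.1352] 8.7
nest top 1052 mean [0.4862 0.0315 0.0147] circ [0.5018 0.0282] 0.0642 rect [0.502  0.0275] [0.0761 0.1102] 70.8
rotor top 654 mean [0.4852 0.0332 0.052 ] circ [0.4857 0.0331] 0.0339 rect [0.4857 0.0336] [0.0664 0.066
[... 266 characters left out ...]
 [ 0.6257 -0.1058  0.1412] circ [ 0.6244 -0.0889] 0.0742 rect [ 0.6229 -0.0885] [0.1332 0.0682] 77.5
lens top 2853 mean [ 0.5975 -0.1733  0.1595] circ [ 0.604  -0.1667] 0.0591 rect [ 0.5964 -0.1686] [0.1084 0.0901] 79.2
driver top 103 mean [ 0.4082 -0.285   0.1489] circ [ 0.4081 -0.2864] 0.0078 rect [ 0.4078 -0.2864] [0.0148 0.0154] 0.9
driverfoot top 278 mean [ 0.4093 -0.2746  0.0412] circ [ 0.4084 -0.286 ] 0.0199 rect [ 0.4089 -0.2802] [0.0271 0.0392] 87.0
407 203 [ 0.5956 -0.1414  0.1457]
460 203 [ 0.5914 -0.2175  0.1859]
433 178 [ 0.6354 -0.1808  0.159 ]
433 228 [ 0.5527 -0.1788  0.1708]
433 203 [ 0.5943 -0.1806  0.161 ]
400 192 [ 0.6153 -0.1314  0.1355]
365 175 [ 0.6412 -0.0726  0.1397]
```

View pics/c1.png

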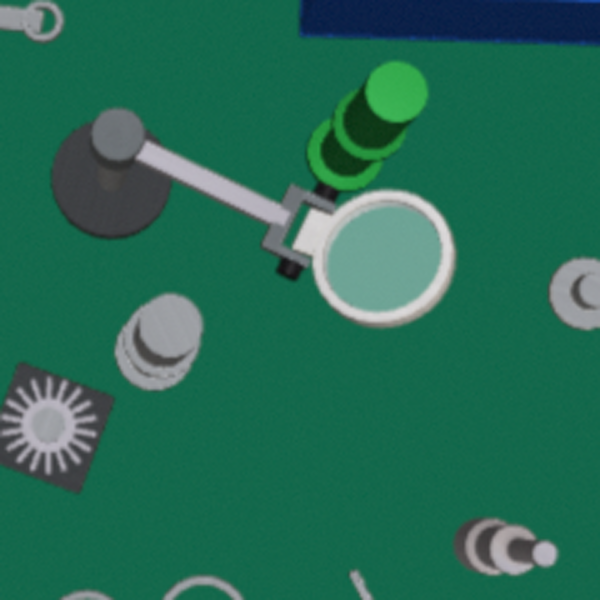

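The enlarged crop confirms the single grey adaptor at (0.5445, -0.043), with nothing next to its tube. I'll grasp the tube above the collar and carry it to the tray.

```bash
cat >> h.py <<'E'
def down(yaw): # tool down, jaw axis (tool y) along yaw
    t=yaw+np.pi/2; return [0,np.cos(t/2),np.sin(t/2),0]
E
python3 - <<'E'
from h import *
def st(l):
    s=state();print(l,round(s["time"],2),s["ee_pos"].round(4),s["ft_force"].round(1),round(s["finger_gap"],4))
A=np.array([.5445,-.0435]);q=down(np.arctan2(A[1],A[0]))
move_l([.224,.557,.33],.3)
move_to([*A,.28],q); st("above")
move_l([*A,.138],.12); st("at")
close(); st("closed")
move_l([*A,.145],.03); st("lift7")
move_l([*A,.205],.1); hold(.2); st("lift")
cv2.imwrite("pics/g.png",grab("side")["frame"])
E
```

```text
above 3.01 [ 0.5446 -0.0427  0.2801] [-0.3 -1.   0.7] 0.0884
at 4.34 [ 0.545  -0.0436  0.1391] [-0.5 -0.2  0. ] 0.0878
closed 5.15 [ 0.5445 -0.0435  0.1379] [ 0.4 -0.9 -0.7] 0.0394
lift7 5.53 [ 0.5443 -0.0435  0.1446] [ 0.6 -0.2 -5.7] 0.039
lift 6.48 [ 0.5441 -0.0434  0.2039] [ 0.6 -0.2 -5.8] 0.039
```

View pics/g.png

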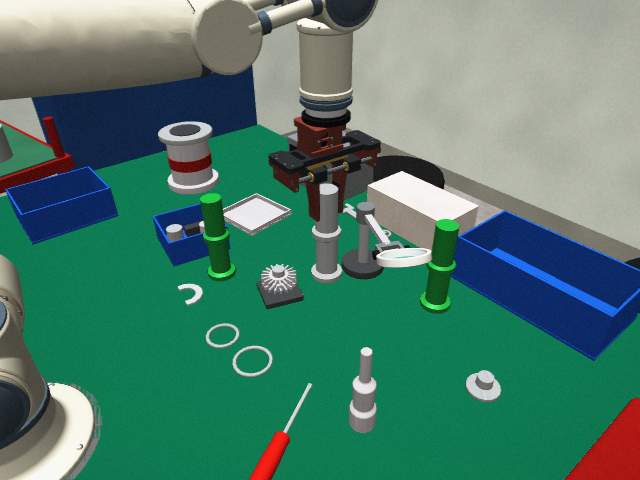

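The adaptor is held upright and lifted, with its foot at about (326,272). Next I carry it to the tray.

```bash
python3 - <<'E'
from h import *
def st(l):
    s=state();print(l,round(s["time"],2),s["ee_pos"].round(4),s["ft_force"].round(1),round(s["finger_gap"],4))
B=np.array([.6115,.319]);q=down(np.arctan2(B[1],B[0]))
move_l([*B,.205],.15,q); hold(.2); st("over")
move_l([*B,.150],.08); st("low")
z=.150
while z>.139:
    z-=.001; move_l([*B,z],.02); hold(.05)
    if state()["ft_force"][2]>-3.5: break
st("touch"); hold(.3); st("settle")
gripper_open(); hold(.3); st("open")
move_l([*B,.30],.12); st("up")
im=grab("top");P=cloud(im);g=(cv2.cvtColor(im["frame"],cv2.COLOR_BGR2HSV)[...,1]<70)
inb=(abs(P[...,0]-B[0])<.06)&(abs(P[...,1]-B[1])<.06)
print("top",[ (len(P[m]),P[m].mean(0).round(4) if m.any() else 0) for m in (g&inb&(P[...,2]>.172)&(P[...,2]<.2), g&inb&(P[...,2]>.095)&(P[...,2]<.115))])
im=grab("side");np.savez("side1.npz",**im);cv2.imwrite("pics/p.png",im["frame"])
P=cloud(im);inb=(abs(P[...,0]-B[0])<.06)&(abs(P[...,1]-B[1])<.06)
m=inb&(P[...,2]>.17)&(P[...,2]<.2);print(m.sum(),P[m].max(0),P[m].min(0))
E
```

```text
over 9.34 [0.6116 0.3187 0.2051] [-0.4  0.1 -4.9] 0.0387
low 10.18 [0.6117 0.3191 0.1506] [-0.  -1.3 -5.8] 0.0393
touch 12.88 [0.6116 0.319  0.142 ] [-1.3 -0.3  0.7] 0.0391
settle 13.18 [0.6116 0.3191 0.142 ] [-1.9 -2.   3.1] 0.0392
open 14.37 [0.6115 0.319  0.141 ] [ 0.3  0.3 -0. ] 0.0878
up 15.84 [0.6114 0.319  0.2989] [-0.   1.7 -0.1] 0.0881
top [(464, array([0.6117, 0.3147, 0.184 ])), (270, array([0.6049, 0.3079, 0.1057]))]
191 [0.6311985  0.33889435 0.18621278] [0.59006314 0.29521026 0.17010401]
```

View pics/p.png

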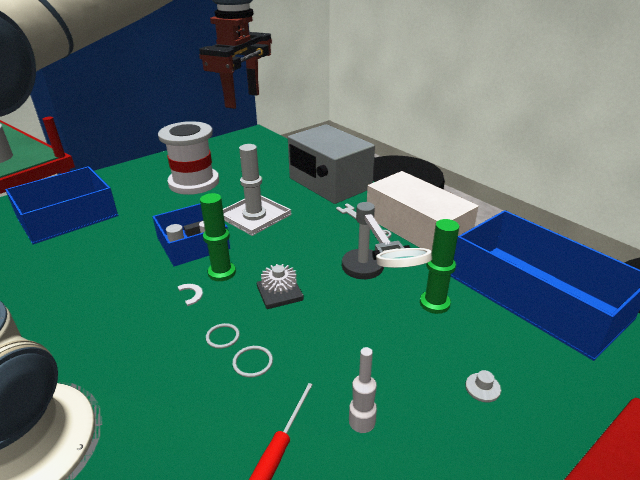

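The adaptor stands upright in the tray at about (253,212), and its top at z=0.184 matches 180 mm plus the 4 mm floor. Next I grip the arm's bar and swing it round on an arc about the pivot.

```bash
cat >> h.py <<'E'
PIV=np.array([.6722,-.0082]);ROT=np.array([.4857,.0333])
def st(l):
    s=state();print(l,round(s["time"],2),s["ee_pos"].round(4),s["ft_force"].round(1),round(s["finger_gap"],4))
def armaz(im):
    """bar azimuth from pivot; uses bar points 25..110mm out"""
    P=cloud(im);d=P[...,:2]-PIV;r=np.hypot(*np.moveaxis(d,-1,0))
    g=cv2.cvtColor(im["frame"],cv2.COLOR_BGR2HSV)[...,1]<70
    m=g&(r>.03)&(r<.108)&(P[...,2]>.134)&(P[...,2]<.146)
    q=d[m];vx,vy,x0,y0=cv2.fitLine(q.astype(np.float32),cv2.DIST_HUBER,0,.001,.001).ravel()
    v=np.array([vx,vy]);v*=np.sign(v@q.mean(0)); 
    return np.arctan2(v[1],v[0])%(2*np.pi),len(q),np.arctan2(*q.mean(0)[::-1])%(2*np.pi),x0*-v[1]+y0*v[0]
def bar(az,r): return PIV+r*np.array([np.cos(az),np.sin(az)])
E
python3 - <<'E'
from h import *
im=grab("top");a=armaz(im);print("az",a)
P=cloud(im);h=cv2.cvtColor(im["frame"],cv2.COLOR_BGR2HSV)
m=(h[...,1]>150)&(P[...,2]>.172)&(P[...,2]<.19)&(P[...,1]<-.05)&(P[...,1]>-.3);print("decoy",m.sum(),P[m].mean(0))
az=a[2];R=.085
print("target",np.arctan2(*(ROT-PIV)[::-1])%(2*np.pi))
q=down(az-1.5*np.pi);b=bar(az,R);print(b,az-1.5*np.pi)
print(inverse_kinematics([*b,.124],q))
tz=np.arctan2(*(ROT-PIV)[::-1])%(2*np.pi)
print(inverse_kinematics([*bar(tz,R),.124],down(tz-1.5*np.pi)))
E
```

```text
az (np.float32(4.285168), 422, np.float64(4.2821212769782), np.float32(-0.00020960532))
decoy 508 [ 0.69697473 -0.18296397  0.18056692]
target 2.9226398587311384
[ 0.6367453 -0.0854526] -0.43026770340648923
[-1.86351933e-01  2.09562887e-01  1.28893657e+00 -4.44089210e-16
  1.64309319e+00  2.43915771e-01]
[-4.03104984e-02  6.73452420e-02  1.44411796e+00 -4.44089210e-16
  1.63012945e+00  1.74943862e+00]
```

```bash
python3 - <<'E'
from h import *
az=4.2836;tz=2.9226;R=.085;Z=.124
q=lambda a: down(a-1.5*np.pi)
move_to([*bar(az,R),.28],q(az)); st("above")
move_l([*bar(az,R),Z],.1); st("at")
close(); st("closed")
fm=0
for a in np.linspace(az,tz,16)[1:]:
    move_l([*bar(a,R),Z],.06,q(a)); f=np.linalg.norm(state()["ft_force"]);fm=max(fm,f)
    if f>50: print("force",f,a);break
st("swung");print("max",fm); hold(.2)
gripper_open(); st("open")
move_l([*bar(a,R),.30],.12); st("up")
move_to([.45,.25,.33],down(.5))
for n in("top","side"):
    im=grab(n);np.savez(n+"2.npz",**im);cv2.imwrite(f"pics/{n}2.png",im["frame"])
    print(n,armaz(im))
E
python3 -c "
import cv2,numpy as np
a=cv2.imread('pics/top2.png')[80:380,200:520];b=cv2.imread('pics/side2.png')[80:380,200:520]
cv2.imwrite('pics/ts2.png',cv2.resize(np.hstack([a,b]),(800,375)))"
```

```text
above 17.49 [ 0.6371 -0.0843  0.2802] [ 0.2 -0.3 -0.2] 0.088
at 19.2 [ 0.6372 -0.0856  0.1249] [-0.3  1.1 -1.2] 0.088
closed 20.32 [ 0.6373 -0.0858  0.124 ] [ 3.2 -1.7 -1. ] 0.0138
swung 24.45 [0.5911 0.0097 0.124 ] [10.6 -2.1 -5.3] 0.0137
max 12.095612893251998
open 25.86 [0.5892 0.0103 0.124 ] [ 0.2 -0.1  0.1] 0.0876
up 27.48 [0.5891 0.0103 0.299 ] [-0.8 -0.3 -0.2] 0.0881
top (np.float32(2.919057), 402, np.float64(2.915591599341763), np.float32(-0.00023892988))
side (np.float32(2.9330416), 228, np.float64(2.9701406564837782), np.float32(0.0041779894))
```

View pics/ts2.png

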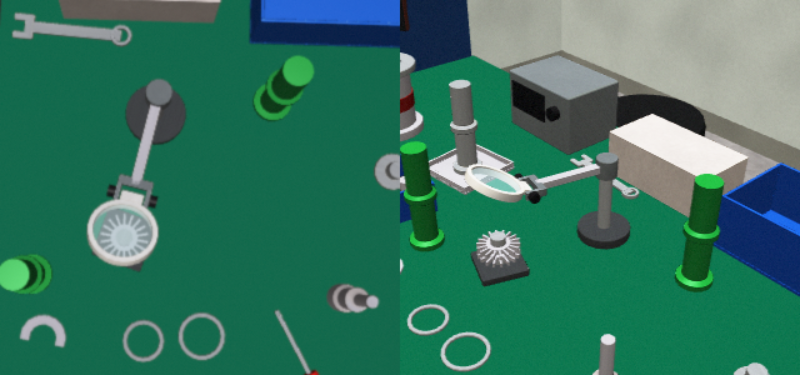

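```bash
cat >> h.py <<'E'
def tilt(im,az):
    """lens-head tilt from heights of white rim points: z slope along arm; also rim centre"""
    P=cloud(im);d=P[...,:2]-PIV;u=np.array([np.cos(az),np.sin(az)])
    s=d@u;w=d@np.array([-u[1],u[0]]);hs=cv2.cvtColor(im["frame"],cv2.COLOR_BGR2HSV)
    m=(hs[...,1]<45)&(hs[...,2]>150)&(s>.152)&(s<.26)&(abs(w)<.06)&(P[...,2]>.1)&(P[...,2]<.25)
    q=np.c_[s[m],w[m],np.ones(m.sum())];z=P[m][:,2];k=np.ones(len(z),bool)
    for _ in range(5):
        c=np.linalg.lstsq(q[k],z[k],rcond=None)[0];e=z-q@c;k=abs(e)<max(.002,1.5*np.std(e[k]))
    return dict(tilt=np.arctan(c[0]),cross=np.arctan(c[1]),n=k.sum(),smax=s[m].max(),smin=s[m].min(),zmax=z[k].max(),z140=c[0]*.14+c[2],w=(w[m].min()+w[m].max())/2)
E
python3 - <<'E'
import re
src=open('h.py').read().replace("from bench import *","");exec(src)
for n in("top","side"): print(n,tilt(dict(np.load(f"{n}2.npz")),2.919))
E
```

```text
top {'tilt': np.float64(0.4492829921270088), 'cross': np.float64(-0.005548094783146546), 'n': np.int64(1173), 'smax': np.float64(0.23066052402399367), 'smin': np.float64(0.15200188284074087), 'zmax': np.float64(0.18274908169482584), 'z140': np.float64(0.1395080942643954), 'w': np.float64(-0.0005180247679165556)}
side {'tilt': np.float64(0.4413670336182042), 'cross': np.float64(-0.014123308174069385), 'n': np.int64(405), 'smax': np.float64(0.23164716614580713), 'smin': np.float64(0.15207582453945495), 'zmax': np.float64(0.18164132624248114), 'z140': np.float64(0.13863315943677065), 'w': np.float64(0.0018065945958233923)}
```

```bash
python3 - <<'E'
from h import *
az=2.919;q=down(az-1.5*np.pi);D=.094
def tip(t): return [*bar(az,.140+D*np.cos(t)-.007*np.sin(t)),.133+D*np.sin(t)+.007*np.cos(t)+.008]
close()
p=tip(.55);move_to([p[0],p[1],.29],q); move_l(p,.1); st("start")
for t in np.arange(.5,-.011,-.05):
    move_l(tip(t),.04); f=state()["ft_force"];print(round(t,2),f.round(1))
    if np.linalg.norm(f)>30: break
hold(.2);st("down")
p=state()["ee_pos"];move_l([p[0],p[1],.30],.12)
move_to([.45,.25,.33],down(.5)); st("away")
for n in("top","side"):
    im=grab(n);a=armaz(im)[0] if n=="top" else a;T=tilt(im,a);np.savez(n+"3.npz",**im);cv2.imwrite(f"pics/{n}3.png",im["frame"])
    print(n,a,{k:round(float(v),4) for k,v in T.items()})
print("lens-rotor",np.linalg.norm(bar(a,.140+.055)-ROT))
E
python3 -c "
import cv2,numpy as np
a=cv2.imread('pics/top3.png')[80:380,60:520];b=cv2.imread('pics/side3.png')[110:440,150:490]
cv2.imwrite('pics/ts3.png',np.hstack([cv2.resize(a,(460,300)),cv2.resize(b,(309,300))]))"
```

```text
start 33.23 [0.4614 0.0396 0.197 ] [-0.  -0.3 -0. ] 0.0004
0.5 [0.6 0.5 0. ]
0.45 [-0.   1.  -0.6]
0.4 [ 1.5 -0.4  0.8]
0.35 [0.3 0.6 0.3]
0.3 [-0.6 -0.2 -0. ]
0.25 [-0.2  0.5 -0. ]
0.2 [ 0.3 -0.1 -0.4]
0.15 [ 0.5 -0.2  0.5]
0.1 [ 0.4 -0.8 -0.2]
0.05 [-0.   0.1  0. ]
0.0 [ 0.7 -0.3 -0.1]
down 36.37 [0.4439 0.0435 0.1479] [-0.2  1.4 -0.1] 0.0003
away 39.42 [0.45   0.2497 0.3298] [-0.3 -0.4  0.1] 0.0004
top 2.9167726 {'tilt': -0.0026, 'cross': -0.0127, 'n': 1182.0, 'smax': 0.2384, 'smin': 0.152, 'zmax': 0.1406, 'z140': 0.1383, 'w': -0.0001}
side 2.9167726 {'tilt': -0.001, 'cross': 0.0274, 'n': 423.0, 'smax': 0.2388, 'smin': 0.1523, 'zmax': 0.141, 'z140': 0.1382, 'w': 0.0019}
lens-rotor 0.004098071956819573
```

View pics/ts3.png

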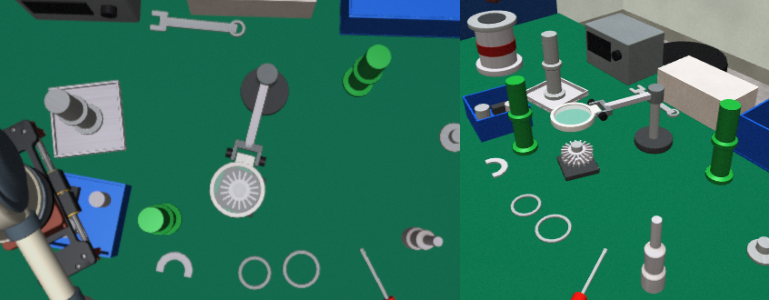

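The lens is level and centred over the rotor at crop (238,188). The adaptor stands in the tray, the torque driver stands, and the robot is clear of everything.

```bash
python3 - <<'E'
from h import *
hold(.3); st("end"); print(job_done())
E
```

```text
end 39.83 [0.45   0.2499 0.33  ] [-0.5 -0.1 -0.1] 0.0006
the job is handed in; nothing more can be done
None
```

The job is handed in at about 40 s of the 72 s allowed; the interface gave no verdict. I set the grey adaptor upright on the tray floor, then gripped the magnifier's bar and swung it over the rotor. Last, I pressed the outer rim down until the lens was level.

| Check | Measured | Limit |
|---|---|---|
| Adaptor top height, seen after release | 0.184 m (180 mm plus the 4 mm floor) | z in tray below 8 mm |
| Adaptor axis to tray centre | about 5 mm | 50 mm |
| Lens centre to rotor axis, from the arm angle | 4 mm | 18 mm |
| Lens tilt along the arm, both cameras | below 0.003 rad | 0.14 rad |

In the last pictures the adaptor and torque driver both stand and the robot is clear.

**Disagreements:**
- **Lens tilt across the arm:** the top view gave -0.013 rad and the side view +0.027 rad. Both are within the limit.
- **Adaptor position:** the top view put its top about 4 mm off the release point in y. This is also well inside the limit.
- **Rim press force:** the force reading stayed near zero while I pressed the rim, though the lens moved from 0.45 rad to level. I therefore relied on the camera measurement for the tilt.

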